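# Half-open the exposure lamp's sprung shutter and hold it

## Task

Expose only the white-capped vial: push the lamp's treadle down to its stop so that the red lock tab drops clear of the shutter, let the treadle come up again, then take the shutter by its black post, slide it to half of its travel and hold it there against its spring. The shutter must not run well past half on the way, or the black-capped control vial is lit; leave both vials standing in their wells and do not disturb the brown bottle or the beaker. Finish while still holding the shutter half open.

Things in the scene. Friction and masses are not known exactly. Their poses are not given: they have to be found in the camera images.
- exposure_lamp: white lamp housing on a dark base plate 153 x 220 mm, fixed; roof 118 mm high, black fins at its rear 127 mm. Origin: on the bench under the base; -x is its front (robot side), +y its left seen from the front, z up. The shutter covers a violet window at y -88 to -32 mm, vials and a thin divider (96 mm high) before it; treadle at y -6 to 66 mm. A red line on the roof marks half travel
- shutter (a joint): travel of the aluminium shutter plate along the lamp's +y axis: 0 = shut, 0.060 m = fully open, 0.030 m = half open. A spring drives it shut: 3 N when shut, rising evenly to 12 N at full travel (7.5 N at half). While the lock tab is up it cannot move by more than about 4 mm
- shutter_post (a point): the shutter's upright round black post, 14 mm thick, 50 mm tall (from 122 to 172 mm above the bench, free all round, clear roof below); this point is on its axis 150 mm above the bench. It moves with the shutter along the lamp's +y
- treadle (a joint): angle of the treadle: 0 = up at rest, 0.22 rad = down on its stop. A spring lifts it: about 2.5 N at the pad at rest, 9 N at the stop; it comes up by itself when let go
- treadle_pad (a point): middle of the top of the treadle's black ribbed pad, 50 (lamp x) by 64 mm (lamp y); at rest 54 mm above the bench, sloping up 0.24 rad to the front; on the stop about 29 mm above the bench and nearly level. Its hinge lies in the housing at lamp x = 40, z = 22 mm, along lamp y. Press straight down here
- lock_tab (a joint): drop of the small red lock tab beside the left edge of the shutter: 0 = up, blocks the shutter; over 0.007 m = clear of the shutter. The treadle pulls it down by about 0.009 m when pressed to its stop, and it stays down by friction
- vial_white_mid (a point): centre of the white-capped glass vial (27 mm across, 61 mm tall) in the right-hand well (lamp x = -36, y = -78 mm); stands loose in a well 14 mm deep, cap top about 81 mm above the bench
- vial_black_mid (a point): centre of the black-capped control vial (27 mm across, 61 mm tall) in the left-hand well (lamp x = -36, y = -42 mm), loose in a well 14 mm deep
- bottle_amber: brown bottle with red cap, 54 mm across, 115 mm tall, loose on the bench behind the lamp; origin under its base. A bystander
- beaker_100: small glass beaker, 54 mm across, 69 mm tall, loose on the bench to the left of the lamp; origin under its base. A bystander
Not all that is in view belongs to the job. Leave any blue or yellow look-alike of the part that bears vial_black_mid alone.

How it is judged:
On the way, in this order (a step that is already met when the one before it is completed fails the run):
1. the treadle is down on its stop and the lock tab has dropped clear of the shutter (value of joint treadle above 0.195 rad and value of joint lock_tab above 0.007 m), for 0.1 s.
2. the treadle is up again (value of joint treadle below 0.04 rad), for 0.1 s.
At the end, for the whole second after the job is handed in: The fingers hold the shutter still at half travel (30 mm, 5 mm either way) against its spring, with over 2 N between fingers and shutter; the treadle is up, the red lock tab is down, both vials stand upright in their wells (within 8 mm of where they stood) (value of joint shutter between 0.025 and 0.035 m and velocity of joint shutter between -0.01 and 0.01 m/s and contact force between the fingers and shutter above 2 N and value of joint treadle below 0.04 rad and value of joint lock_tab above 0.007 m and angle between each of vial_white_mid, vial_black_mid's own z axis and vertical below 0.2 rad and distance of each of vial_white_mid, vial_black_mid from where it was at the start of the episode below 0.008 m); the arm keeps its last pose, push and grip.
It fails at once if the shutter runs well past half (over 42 mm of its 60 mm), which lights the control vial (value of joint shutter above 0.042 m).
It fails at once if a vial is lifted or knocked in its well (by over 15 mm) (distance of any of vial_white_mid, vial_black_mid from where it was at the start of the episode above 0.015 m).
It fails at once if the brown bottle or the beaker is pushed away (by over 30 mm) (distance of any of bottle_amber, beaker_100 from where it was at the start of the episode above 0.03 m).
It also fails if it takes over 40 s, if anything falls off the work surface, if the arm or the gripper's body presses on something with over 40 N, if the wrist force passes 120 N, or if a joint passes its speed limit or range.

## Robot

A 6-joint arm with a two-finger parallel gripper is mounted at the origin on a cart in front of the work surface, level with it; the furniture and walls round the work are solid. World frame = base frame: x ahead of the robot, y to its left, z up, the work surface at z = 0. Lengths are in m, angles in rad, forces in N, time in s.
With the tool pointing down it reaches from about 0.325 to 0.75 m from the base axis. Payload 7.6 kg.
Tool frame: the origin (TCP) lies on the centre line of the jaws, within the pads' length; the fingertips stand 11 mm ahead of it and the grasp point (between the pads) lies 8 mm behind it; z points along the fingers, y is the line along which they close (so a half turn about z gives the same grasp; the last joint's range is limited). The gripper opens to 85 mm and grips with 20 to 120 N. Pads are 22 mm wide; open, the fingers measure 114 mm over their backs; the gripper's body (76 mm by 85 mm) begins 54 mm behind the grasp point. The pads swing forward as they close: fully open they stand 13 mm farther back than shut.
Start: joints at [-1.351, 0.052, 1.401, -0, 1.689, -0.07], TCP at [0.15, -0.503, 0.242] pointing down, gripper open.
Joint ranges: [-2.9, 2.9], [-0.91, 2.17], [0.12, 2.37], [-1.06, 4.2], [0.26, 2.73], [-2.93, 2.93]. Speed limits (rad/s): [2.57, 2.57, 3.01, 3.14, 3.14, 3.14].

## Interface

Orientations are given as a 3x3 rotation matrix whose columns are the frame's x, y, z axes.
In Python, from cell import ctrl gives the robot as it stands.
- The arm moves only by the tool apply_moves, never from a script. Its argument "moves" is a list of rows, each a list of 3 entries, a list of its own where there are three numbers: the turn, a rotation vector about the world's x, y, z in degrees, then the shift along the world's x, y, z in m, then the opening, from -1 (shut) to 1 (fully open). A call has 1 to 20 rows; each row is the pose to reach, as a shift and turn from the pose commanded when the call began; what a row does not reach only later rows make up. A row lasts 1/12 s, in which the tool goes at most 41.7 mm and 7.16 degrees, less where a joint would pass 70% of its speed; a pose out of reach is approached as far as the arm can. A call with a gripper value outside its range is refused whole. The fingers move at their own pace and stop on an object; "grip_force" is the grip in N (left out, the last holds). Time passes only in rows, so rows that repeat a pose let the fingers close. It gives the time, the measured TCP pose, the force, the opening and the grip force at its end, in the units of the state.
- ctrl.read_state(): the state, without advancing time (a new reading comes with each control period).
- ctrl.capture(name): name is "scene" or "side" or "wrist"; returns a dict with "color" (480x640x3 uint8, red, green, blue), "depth" (480x640 float32, m along the optical axis (not along the pixel's ray), 0 where there is no reading), "fx", "fy", "cx", "cy" (pixels), "R" (3x3) and "t" (3): a world point X has camera coordinates R X + t; the wrist camera has in their place "T_tool_cam" (4x4, takes a point from camera to tool coordinates, whose origin is the TCP and whose axes are the flange's). Camera axes: x right, y down, z forward; pixel columns grow to the right and rows downward; lengths in m; the calibration is good to about 2 mm. The wrist camera is an equidistant fisheye: a pixel r from the principal point sees the ray r / f radians off the axis. A picture is of the moment at which its call begins: read the wrist's pose just before it.
- ctrl.hand_in(): hands the job in; it is judged then, once.
The state is a dict: "time": time; "joint_positions": joint angles; "joint_vel": joint speeds; "effort": joint torques, N m; "eef_pos": TCP position; "eef_rot": TCP orientation; "ft_force": force on the tool from outside, world axes, zero at the start; "torque": the same for the moment, N m; "gripper_width": opening from 0.0 (shut) to 1.0 (fully open); "grip_force": force on a finger pad.
Only numpy, scipy, OpenCV 4.12 (cv2) and the standard library are available. Lean on these libraries where they do the work, as an engineer would, in place of code of your own. Each camera call takes 0.05 s, during which the arm holds its last target. There are 200 camera calls.

## Working session

There is one attempt and no reset: what is moved stays moved. The work goes in short steps, Python scripts to look and compute and a tool call to move; the robot and the scene stay as the last step left them, time stands still between calls to the robot, and variables do not carry over. Pictures are saved under pics/ and viewed, at most 10 in all, crops included, and the job is handed in when it is done.

Besides the shell and the picture viewer there is one more tool, called after "Call:" in YAML: its name, and indented under it one key for each argument. apply_moves: Moves the arm, as the interface text tells. Its arguments: {"type":"object","properties":{"moves":{"type":"array","items":{"type":"array"}},"grip_force":{"type":"number"}},"required":["moves"]}

```bash
mkdir -p pics; python3 - <<'E'
from cell import ctrl
import cv2,numpy as np,pickle
s=ctrl.read_state();print(s['time'],s['eef_pos'],s['eef_rot'])
d={n:ctrl.capture(n) for n in('scene','side')}
pickle.dump(d,open('cap.pkl','wb'))
for n in d:
    cv2.imwrite(f'pics/{n}.png',d[n]['color'][:,:,::-1]); print(n,-d[n]['R'].T@d[n]['t'])
E
```

```text
0.0 [ 0.1499762  -0.50282527  0.2414454 ] [[ 9.58287377e-01  2.85806219e-01 -3.28880129e-04]
 [ 2.85806375e-01 -9.58286079e-01  1.58327379e-03]
 [ 1.37348246e-04 -1.61122733e-03 -9.99998693e-01]]
scene [0.02623817 0.77095303 0.57986766]
side [ 0.2373588  -0.40246559  0.64141116]
```

View pics/scene.png

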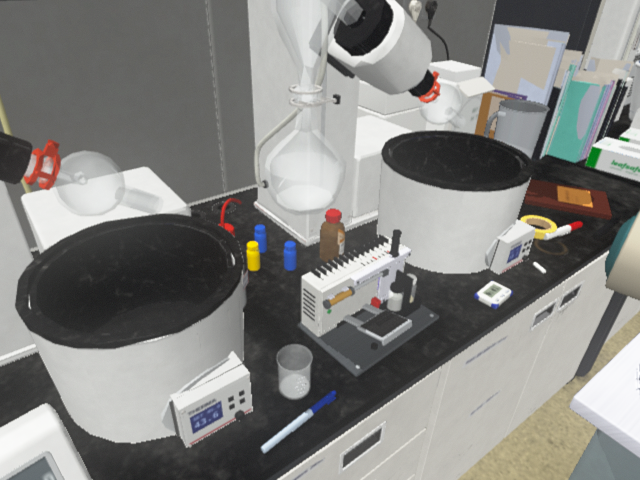

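View pics/side.png

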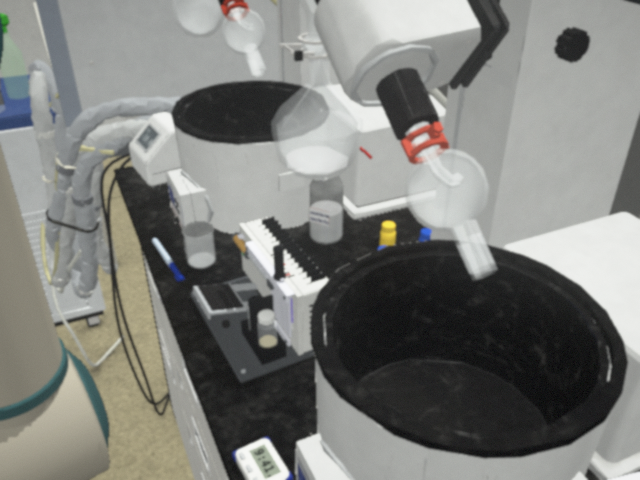

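The lamp stands mid-bench at scene (370,300) and side (265,290). The post is at scene (396,243) and side (279,262), and the pad at scene (385,322) and side (220,298). The blue and yellow vials at scene (255-290,250) are look-alikes. Next is one enlarged crop of both views.

```bash
python3 - <<'E'
import cv2,numpy as np,pickle
d=pickle.load(open('cap.pkl','rb'))
a=d['scene']['color'][220:375,290:445,::-1];b=d['side']['color'][210:390,180:340,::-1]
a=cv2.resize(a,(400,400),interpolation=2);b=cv2.resize(b,(400,450),interpolation=2)[:400]
cv2.imwrite('pics/crop.png',np.hstack([a,cv2.resize(d['side']['color'][220:380,180:340,::-1],(400,400),interpolation=2)]))
for n,p in(('scene',[(300,328),(358,372),(439,318)]),('side',[(240,381),(188,285)])):
    c=d[n]
    for u,v in p:
        r=c['R'].T@np.array([(u-c['cx'])/c['fx'],(v-c['cy'])/c['fy'],1]);o=-c['R'].T@c['t']
        print(n,u,v,(o+r*(0.008-o[2])/r[2]).round(4))
E
```

```text
scene 300 328 [0.5125 0.4233 0.008 ]
scene 358 372 [0.3764 0.4055 0.008 ]
scene 439 318 [0.3838 0.1984 0.008 ]
side 240 381 [0.3862 0.1941 0.008 ]
side 188 285 [0.3748 0.4352 0.008 ]
```

View pics/crop.png

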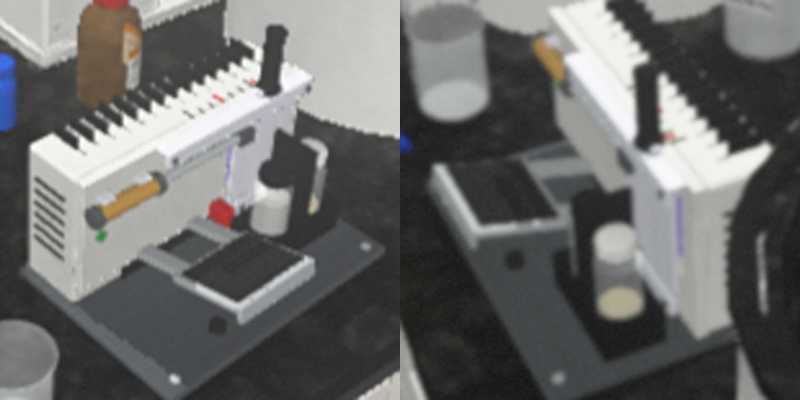

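The left half shows the black post (top at crop (276,30), foot at (268,92)), the black pad, the red tab, and the black-capped vial nearer the +y camera. The right half shows the white-capped vial on the -y side. The layout agrees with the description, and these two are the vials in the wells. Next I triangulate.

```bash
python3 - <<'E'
import cv2,numpy as np,pickle
d=pickle.load(open('cap.pkl','rb'))
def P(n):
    c=d[n];K=np.array([[c['fx'],0,c['cx']],[0,c['fy'],c['cy']],[0,0,1]]);return K@np.c_[c['R'],c['t']]
S=lambda u,v:(290+u/2.58,220+v/2.58)
D=lambda u,v:(180+(u-400)/2.5,220+v/2.5)
for n,a,b in[('posttop',S(276,30),D(647,68)),('postfoot',S(268,92),D(648,145)),('pad',S(247,268),D(500,197)),
  ('tray front right corner',S(313,262),D(558,228)),('tray front left corner',S(240,312),D(475,240)),('corner R',S(383,247),D(552,392)),('corner L(front)',S(173,394),D(430,172))]:
    X=cv2.triangulatePoints(P('scene'),P('side'),np.array(a,float).reshape(2,1),np.array(b,float).reshape(2,1))[:,0];X=X[:3]/X[3]
    e=[]
    for m,p in(('scene',a),('side',b)):
        q=P(m)@np.r_[X,1];e.append(np.linalg.norm(q[:2]/q[2]-p))
    print(n,X.round(4),np.round(e,1))
c=d['scene']
for u,v in[S(22,272),S(173,395),S(385,246)]:
    r=c['R'].T@np.array([(u-c['cx'])/c['fx'],(v-c['cy'])/c['fy'],1]);o=-c['R'].T@c['t']
    print((o+r*(0.008-o[2])/r[2]).round(4))
E
```

```text
posttop [0.4702 0.2491 0.172 ] [0.9 0.6]
postfoot [0.4691 0.249  0.1212] [0.4 0.3]
pad [0.4008 0.3259 0.0504] [0.2 0.1]
tray front right corner [0.4103 0.2776 0.0481] [14.9  9.7]
tray front left corner [0.3875 0.3336 0.0188] [4.1 2.5]
corner R [0.388  0.1975 0.0114] [0.8 0.6]
corner L(front) [0.3751 0.412  0.0151] [1.9 1. ]
[0.5194 0.4216 0.008 ]
[0.3756 0.4082 0.008 ]
[0.3884 0.1923 0.008 ]
```

```bash
python3 - <<'E'
import numpy as np,pickle
d=pickle.load(open('cap.pkl','rb'));A=[]
for c in d.values():
    v,u=np.mgrid[:480,:640];z=c['depth'];m=z>0
    p=np.c_[(u[m]-c['cx'])/c['fx']*z[m],(v[m]-c['cy'])/c['fy']*z[m],z[m]]
    A.append((p-c['t'])@c['R'])
A=np.vstack(A)
print('max z (mm) per 5cm cell; rows x .25-.75, cols y -.5-.6')
print('      ',*[f'{y:5.2f}' for y in np.arange(-.5,.6,.05)])
for x in np.arange(.2,.75,.05):
    r=[]
    for y in np.arange(-.5,.6,.05):
        m=(abs(A[:,0]-x-.025)<.025)&(abs(A[:,1]-y-.025)<.025)&(A[:,2]<.7)
        r.append(f'{A[m,2].max()*1000:5.0f}' if m.sum()>3 else '   --')
    print(f'{x:.2f}',*r)
# pot near lamp; housing front
m=(A[:,1]>.05)&(A[:,1]<.22)&(A[:,2]>.13)&(A[:,0]<.75);print('pot pts ymax per x',[(x,A[m&(abs(A[:,0]-x)<.01)][:,1].max().round(3)) for x in(.45,.5,.55,.6,.65,.7) if (m&(abs(A[:,0]-x)<.01)).any()])
m=(abs(A[:,1]-.35)<.03)&(A[:,2]>.08)&(A[:,2]<.112)&(A[:,0]>.4)&(A[:,0]<.5);print('housing front x at y=.35',np.percentile(A[m,0],[2,50]),m.sum())
E
```

```text
max z (mm) per 5cm cell; rows x .25-.75, cols y -.5-.6
       -0.50 -0.45 -0.40 -0.35 -0.30 -0.25 -0.20 -0.15 -0.10 -0.05 -0.00  0.05  0.10  0.15  0.20  0.25  0.30  0.35  0.40  0.45  0.50  0.55
0.20  -790  -790  -789  -791  -790    --    --    --    --   555   554   258    --    --    --    --    --    --    --    --    --    --
0.25  -790  -789  -789  -791  -791  -788  -792    --    --    --    --    --    --    --    --    --    --    --    --    --    --    --
0.30     4    17    20    20     4     5     4     9     4     4    16    18     4     4     5     4     4     4     4     4     4    10
0.35    20    21    22    20     5     5     4    11    99   100    98    18     5    12    14    61    62    62    14    71    71    39
0.40    19    17    21    21    23    23     4   221   221   221   222   221     5    13    98    97    58    56   101    71    71   210
0.45    19    19    15    21    23    22   221   221   214    --   213   221   221    13   174   175   127   129   121     4   210   211
0.50    19    18    18     5    21    --   221   220    --    --   367   368   468   500   520   523   527   528   528     4   211   202
0.55    19    19    17    --    --    --   221   206    --   322   379   404   476   495   522   523   525   503   528     5   210    --
0.60   228   228    --    --    --    --   221   221    --    46   373   375   476   492   423   519   335   410   523   191   210   203
0.65    --   227   228    --    --    --   219   221   221   211   220   222   483   489   431   447    65     3   202   212   210   211
0.70   227   228   226    --    --    --    --   219   221   221   510   220   490   486   405   360     4    65   188     4   191   210
pot pts ymax per x [(0.45, np.float64(0.09)), (0.5, np.float64(0.122)), (0.55, np.float64(0.22)), (0.6, np.float64(0.22)), (0.65, np.float64(0.22)), (0.7, np.float64(0.219))]
housing front x at y=.35 [0.45325919 0.45956947] 415
```

```bash
python3 - <<'E'
import numpy as np,pickle
d=pickle.load(open('cap.pkl','rb'));A=[]
for c in d.values():
    v,u=np.mgrid[:480,:640];z=c['depth'];m=z>0
    p=np.c_[(u[m]-c['cx'])/c['fx']*z[m],(v[m]-c['cy'])/c['fy']*z[m],z[m]]
    A.append((p-c['t'])@c['R'])
A=np.vstack(A)
print('overhead z>.235: per y bin: min x for z bands .235-.3,.3-.35,.35-.4,.4-.45,.45-.55')
for y in np.arange(-.1,.5,.05):
    r=[]
    for a,b in((.235,.3),(.3,.35),(.35,.4),(.4,.45),(.45,.55)):
        m=(A[:,1]>y)&(A[:,1]<y+.05)&(A[:,2]>a)&(A[:,2]<b)&(A[:,0]>.3)&(A[:,0]<1)
        r.append(f'{np.percentile(A[m,0],1):.3f}' if m.sum()>5 else '  -- ')
    print(f'{y:.2f}',*r)
E
```

```text
overhead z>.235: per y bin: min x for z bands .235-.3,.3-.35,.35-.4,.4-.45,.45-.55
-0.10   --    --    --    --    -- 
-0.05 0.566 0.566   --    --    -- 
0.00 0.567 0.539 0.542   --  0.746
0.05   --  0.539 0.543 0.567   -- 
0.10 0.721 0.721 0.555 0.540 0.544
0.15 0.719 0.719 0.536 0.524 0.526
0.20 0.717 0.717 0.542 0.523 0.522
0.25 0.587 0.705 0.668 0.532 0.527
0.30 0.517 0.529 0.534 0.535 0.535
0.35 0.514 0.523 0.535 0.555 0.532
0.40 0.525 0.537   --    --  0.543
0.45   --    --    --    --    --
```

Call:
apply_moves:
  moves:
    - [[0,0,-12.6],[0.03,0.03,0.02],-1]
    - [[0,0,-12.6],[0.21,0.3,0.06],-1]
    - [[0,0,-12.6],[0.21,0.3,0.06],-1]
    - [[0,0,-12.6],[0.21,0.3,0.06],-1]
    - [[0,0,-12.6],[0.21,0.3,0.06],-1]
    - [[0,0,-12.6],[0.21,0.3,0.06],-1]
    - [[0,0,-12.6],[0.21,0.3,0.06],-1]
    - [[0,0,-12.6],[0.21,0.3,0.06],-1]
    - [[0,0,-12.6],[0.21,0.3,0.06],-1]
    - [[0,0,-12.6],[0.25,0.5,0.07],-1]
    - [[0,0,-12.6],[0.25,0.5,0.07],-1]
    - [[0,0,-12.6],[0.25,0.5,0.07],-1]
    - [[0,0,-12.6],[0.25,0.5,0.07],-1]
    - [[0,0,-12.6],[0.25,0.5,0.07],-1]
    - [[2.7,-14.8,-12.6],[0.244,0.75,0.05],-1]
    - [[2.7,-14.8,-12.6],[0.244,0.75,0.05],-1]
    - [[2.7,-14.8,-12.6],[0.244,0.75,0.05],-1]
    - [[2.7,-14.8,-12.6],[0.244,0.75,0.05],-1]
    - [[2.7,-14.8,-12.6],[0.244,0.75,0.05],-1]
    - [[2.7,-14.8,-12.6],[0.244,0.75,0.05],-1]

```text
time: 1.77
eef_pos: [0.3931, 0.2481, 0.2923]
eef_rot: [[0.963, 0.069, 0.259], [0.067, -0.998, 0.018], [0.26, -0.001, -0.966]]
ft_force: [0.5, -0.9, 0.2]
gripper_width: -0.004
grip_force: 0.0
```

Call:
apply_moves:
  moves:
    - [[0,0,0],[0,0.04,-0.01],-1]
    - [[0,0,0],[0,0.077,-0.03],-1]
    - [[0,0,0],[0,0.077,-0.07],-1]
    - [[0,0,0],[0,0.077,-0.11],-1]
    - [[0,0,0],[0,0.077,-0.15],-1]
    - [[0,0,0],[0,0.077,-0.18],-1]
    - [[0,0,0],[0,0.077,-0.2],-1]
    - [[0,0,0],[0,0.077,-0.2],-1]
    - [[0,0,0],[0,0.077,-0.2],-1]

```text
time: 2.52
eef_pos: [0.3936, 0.3227, 0.0917]
eef_rot: [[0.964, 0.069, 0.257], [0.067, -0.998, 0.016], [0.257, 0.001, -0.966]]
ft_force: [0.1, 0.5, 1.2]
gripper_width: -0.002
grip_force: 0.0
```

```bash
cat > look.py <<'E'
from cell import ctrl
import cv2,numpy as np,sys
a=ctrl.capture('scene')['color'][170:390,280:450,::-1];b=ctrl.capture('side')['color'][180:390,170:340,::-1]
cv2.imwrite(sys.argv[1],np.hstack([cv2.resize(x,(400,500),interpolation=2) for x in(a,b)]))
E
python3 look.py pics/hover.png
```

```text
(no output)
```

View pics/hover.png

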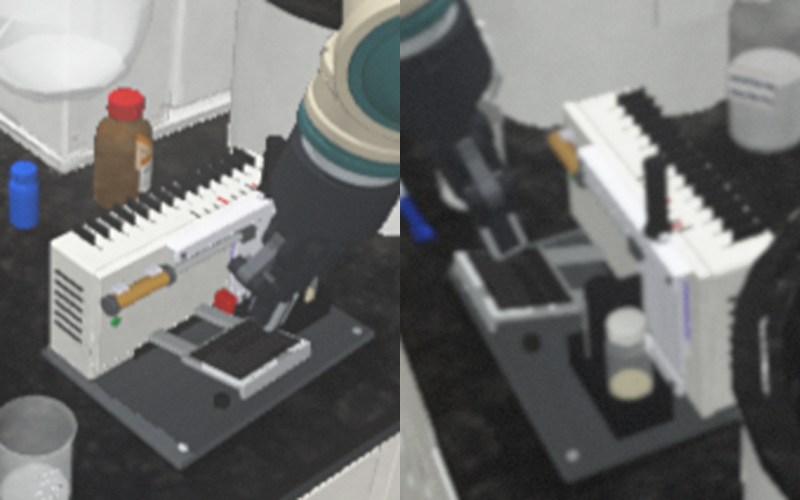

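The closed fingertips stand just above the pad, at left (270,325) and right (515,250). The gripper is clear of the housing and the vials, so I press.

Call:
apply_moves:
  moves:
    - [[0,0,0],[0,0,-0.012],-1]
    - [[0,0,0],[0,0,-0.022],-1]
    - [[0,0,0],[0,0,-0.03],-1]
    - [[0,0,0],[0,0,-0.036],-1]
    - [[0,0,0],[0,0,-0.042],-1]
    - [[0,0,0],[0,0,-0.047],-1]
    - [[0,0,0],[0,0,-0.05],-1]
    - [[0,0,0],[0,0,-0.05],-1]

```text
time: 3.28
eef_pos: [0.3941, 0.3235, 0.0427]
eef_rot: [[0.964, 0.069, 0.259], [0.066, -0.998, 0.019], [0.259, -0.001, -0.966]]
ft_force: [-5.2, -0.2, 7.6]
gripper_width: 0.001
grip_force: 3.6
```

Call:
apply_moves:
  moves:
    - [[0,0,0],[0,0,-0.002],-1]
    - [[0,0,0],[0,0,-0.004],-1]
    - [[0,0,0],[0,0,-0.004],-1]
    - [[0,0,0],[0,0,-0.004],-1]

```text
time: 3.62
eef_pos: [0.3945, 0.3238, 0.041]
eef_rot: [[0.963, 0.069, 0.26], [0.066, -0.998, 0.019], [0.261, -0.001, -0.965]]
ft_force: [-12.3, -6.0, 22.4]
gripper_width: -0.004
grip_force: 10.5
```

Force rises steeply, so it's on the stop. A touch more, hold, then lift slowly and check.

Call:
apply_moves:
  moves:
    - [[0,0,0],[0,0,-0.0015],-1]
    - [[0,0,0],[0,0,-0.0015],-1]
    - [[0,0,0],[0,0,-0.0015],-1]
    - [[0,0,0],[0,0,0.01],-1]
    - [[0,0,0],[0,0,0.025],-1]
    - [[0,0,0],[0,0,0.05],-1]
    - [[0,0,0],[-0.02,0,0.09],-1]
    - [[0,0,0],[-0.02,-0.01,0.13],-1]
    - [[0,0,0],[-0.02,-0.03,0.165],0.3]
    - [[0,0,0],[-0.02,-0.05,0.2],0.3]
    - [[0,0,0],[-0.02,-0.074,0.2],0.3]
    - [[0,0,0],[-0.02,-0.074,0.2],0.3]

```text
time: 4.62
eef_pos: [0.375, 0.2471, 0.2416]
eef_rot: [[0.962, 0.066, 0.264], [0.064, -0.998, 0.02], [0.264, -0.002, -0.964]]
ft_force: [-1.0, -0.4, -0.5]
gripper_width: 0.571
grip_force: 0.0
```

```bash
python3 look.py pics/after.png
```

```text
(no output)
```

View pics/after.png

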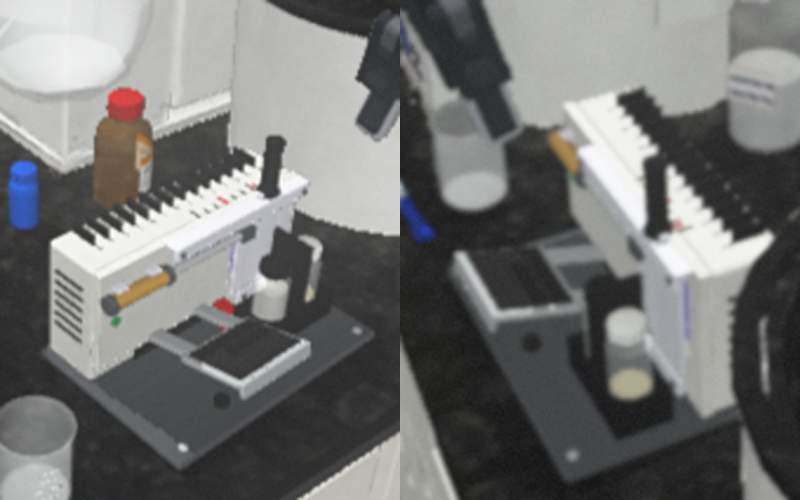

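The treadle is back up, the red tab has dropped to (222,308), the post is unmoved at left (272,165), and the vials are standing. Now I go in to the post from the front.

Call:
apply_moves:
  moves:
    - [[0,0,0],[0,0,-0.03],0.3]
    - [[0,0,0],[0,0,-0.06],0.3]
    - [[0,0,0],[0,-0.001,-0.09],0.3]
    - [[0,0,0],[0.03,-0.001,-0.092],0.3]
    - [[0,0,0],[0.06,-0.001,-0.092],0.3]
    - [[0,0,0],[0.085,-0.001,-0.092],0.3]
    - [[0,0,0],[0.097,-0.001,-0.092],0.3]
    - [[0,0,0],[0.097,-0.001,-0.092],0.3]
    - [[0,0,0],[0.097,-0.001,-0.092],0.3]

```text
time: 5.47
eef_pos: [0.4705, 0.2483, 0.1447]
eef_rot: [[0.964, 0.069, 0.255], [0.067, -0.998, 0.017], [0.256, 0.001, -0.967]]
ft_force: [0.5, 0.3, -0.8]
gripper_width: 0.648
grip_force: 0.0
```

```bash
python3 look.py pics/grasp.png
```

```text
(no output)
```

View pics/grasp.png

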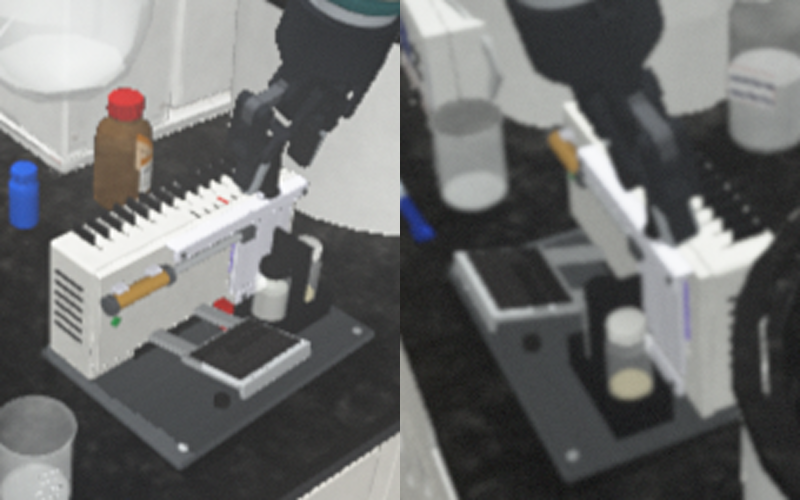

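The fingers straddle the post at left (270,175), so I close.

Call:
apply_moves:
  moves:
    - [[0,0,0],[0,0,0],-1]
    - [[0,0,0],[0,0,0],-1]
    - [[0,0,0],[0,0,0],-1]
    - [[0,0,0],[0,0,0],-1]
    - [[0,0,0],[0,0,0],-1]
    - [[0,0,0],[0,0,0],-1]
    - [[0,0,0],[0,0,0],-1]
    - [[0,0,0],[0,0,0],-1]
  grip_force: 40

```text
time: 6.23
eef_pos: [0.4705, 0.2502, 0.1469]
eef_rot: [[0.963, 0.071, 0.259], [0.067, -0.997, 0.023], [0.26, -0.005, -0.966]]
ft_force: [-0.4, 10.8, -1.0]
gripper_width: 0.146
grip_force: 39.0
```

Call:
apply_moves:
  moves:
    - [[0,0,0],[0,0.004,0],-1]
    - [[0,0,0],[-0.0005,0.008,0],-1]
    - [[0,0,0],[-0.001,0.012,0],-1]
    - [[0,0,0],[-0.001,0.016,0],-1]
    - [[0,0,0],[-0.001,0.016,0],-1]
    - [[0,0,0],[-0.001,0.016,0],-1]

```text
time: 6.73
eef_pos: [0.4698, 0.2634, 0.1468]
eef_rot: [[0.964, 0.068, 0.258], [0.066, -0.998, 0.016], [0.259, 0.002, -0.966]]
ft_force: [-5.5, -4.9, 5.0]
gripper_width: 0.152
grip_force: 39.9
```

Call:
apply_moves:
  moves:
    - [[0,0,0],[-0.0005,0.004,0],-1]
    - [[0,0,0],[-0.001,0.008,0],-1]
    - [[0,0,0],[-0.0015,0.012,0],-1]
    - [[0,0,0],[-0.002,0.015,0],-1]
    - [[0,0,0],[-0.002,0.017,0],-1]
    - [[0,0,0],[-0.002,0.017,0],-1]
    - [[0,0,0],[-0.002,0.017,0],-1]
    - [[0,0,0],[-0.002,0.017,0],-1]

```text
time: 7.4
eef_pos: [0.4686, 0.2797, 0.1469]
eef_rot: [[0.963, 0.067, 0.26], [0.066, -0.998, 0.015], [0.26, 0.003, -0.966]]
ft_force: [0.8, -7.6, 2.6]
gripper_width: 0.152
grip_force: 39.7
```

```bash
python3 look.py pics/half.png; python3 -c "
from cell import ctrl;s=ctrl.read_state();print(s['eef_pos'],s['ft_force'],s['grip_force'],s['joint_vel'])"
```

```text
[0.46857302 0.27967086 0.14684642] [-0.75954284 -7.11657761  2.69769107] 39.656952023506165 [-5.59131309e-05  1.83059633e-04  2.18112176e-03  1.16149360e-06
  1.07391074e-03  1.67593605e-04]
```

View pics/half.png

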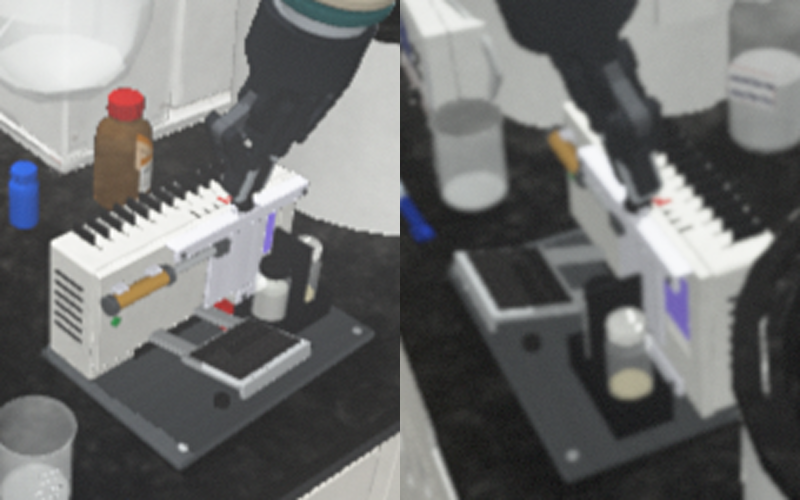

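The window is half open behind the white vial (right, 678,305), the red line is beside the post, the tab and treadle are right and both vials stand. The spring force of about 7.4 N matches half travel, so I hand in.

```bash
python3 -c "
from cell import ctrl;print(ctrl.hand_in())"
```

```text
the job is handed in; nothing more can be done
None
```

I handed the job in with the shutter held about 30 mm open (spring force about 7 N), the lock tab down, the treadle up and both vials standing; the hand-in call returned no verdict.

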